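# Vent the steriliser jar's cap

## Task

The squat steel instrument jar is next for the steriliser: first slide it along the bench, without lifting it, from the round taped mark until it stands wholly inside the square taped mark. Then, there, screw its black knurled cap down clockwise until it bottoms out and back it off a quarter turn so that it can vent. Finish while still gripping the cap's finger bar firmly, holding it steady at that setting, and leave the other things on the bench undisturbed.

Things in the scene. Friction and masses are not known exactly. Their poses are not given: they have to be found in the camera images.
- jar: Squat round steel jar, loose, 116 mm diameter, straight wall to 26 mm height, shoulder to 36 mm; 0.55 to 0.95 kg with its cap. Too wide to grip: slide it by pushing the wall low or by the cap's bar. Bench friction (0.24 to 0.36) keeps it from turning while the cap is screwed; once bottomed out it turns along. Starts on the round mark, any yaw. Origin: centre of underside, z up.
- cap_grip (a point): Grip point of the jar's black screw cap, on its axis, 76 mm above the bench. Cap: knurled disc 58 mm in diameter, 38 to 54 mm above the bench; across its top stands an aluminium finger bar 46 mm long, 14 mm thick, 54 to 84 mm above the bench. The point lies in the bar 22 mm above the disc. The frame turns with the cap: x along the bar, y across it (fingers close along y), z up.
- cap (a joint): Turn of the cap on its thread, rad: 0 = screwed fully down (bottomed out, a rigid stop), growing as it is unscrewed counter-clockwise seen from above; a quarter turn is 1.57. Starts between 1.1 and 2.4; cannot come off (upper stop at 4.5). Friction about 0.035 N m; stays where it is left; the thread is fine: ignore its rise. Lifting on the cap while turning lets the jar turn along.
- round_mark: Flat round outline of black tape on the bench, seen only (nothing to bump into), 140 mm inside diameter, 6 mm wide, where the jar starts. Origin: its centre, at bench height.
- square_mark: Flat square outline of black tape on the bench, seen only, 140 mm inside width, 6 mm wide, where the jar must go; 240 to 460 mm to one side (left or right) of the round mark, with the bench between free. Origin: its centre, at bench height; x and y along its sides.
- ink_a: Bystander: small black ink bottle with a pointed tip, 32 mm diameter, 85 mm tall, beyond the middle of the bench. Origin: centre of its underside.
- ink_b: Bystander: small black ink bottle like the other, 32 mm diameter, 85 mm tall, at the far side. Origin: centre of its underside.
- ink_cup: Bystander: small white ink cup, 44 mm diameter, 30 mm tall, between the robot and the middle of the bench. Origin: centre of its underside.
- rinse_cup: Bystander: clear plastic rinse cup, 74 mm diameter at the rim, 80 mm tall, on the left. Origin: centre of its underside.
- pen: Bystander: black tattoo machine lying 55 mm up in a dark steel cradle, 125 mm long, 75 mm tall in all, on the right. Origin: under the cradle's centre, x along the machine.
- wash_bottle: Bystander: white plastic bottle, 60 mm diameter, 150 mm tall, at the far left. Origin: centre of its underside.
- cartridge_box: Bystander: paper box with a black top, 70 x 110 x 40 mm, at the far right. Origin: centre of its underside.

How it is judged:
By the outcome, as a careful person would: the job done as asked, in the order asked, and still so for the second after the job is handed in, while the arm keeps its last pose, push and grip.
It also fails if it takes over 58 s, if anything falls off the work surface, if the arm or the gripper's body presses on something with over 40 N, if the wrist force passes 120 N, or if a joint passes its speed limit or range.

## Robot

A 6-joint arm with a two-finger parallel gripper is mounted at the origin on the work surface. World frame = base frame: x ahead of the robot, y to its left, z up, the work surface at z = 0. Lengths are in m, angles in rad, forces in N, time in s.
With the tool pointing down it reaches from about 0.375 to 0.75 m from the base axis. Payload 9 kg.
Tool frame: the origin (TCP) lies between the finger pads, 19 mm behind the fingertips; this is the grasp point; z points along the fingers, y is the line along which they close (so a half turn about z gives the same grasp; the last joint's range is limited). The gripper opens to 85 mm and grips with 20 to 120 N. Pads are 22 mm wide; open, the fingers measure 114 mm over their backs; the gripper's body (76 mm by 85 mm) begins 54 mm behind the grasp point. The pads swing forward as they close: fully open they stand 13 mm farther back than shut.
Start: joints at [-1.477, 0.104, 0.097, 1.564, 0, 1.353], TCP at [0.184, -0.571, 0.25] pointing down, gripper open.
Joint ranges: [-2.99, 2.99], [-0.84, 1.86], [-1.1, 1.16], [-1.84, 2.11], [-1.51, 1.56], [-3.14, 3.14]. Speed limits (rad/s): [2.22, 2.22, 2.57, 3.14, 3.14, 3.14].

## Interface

Orientations are given as [roll, pitch, yaw] about the fixed x, y, z axes, in that order (R = Rz(yaw) Ry(pitch) Rx(roll)).
In Python, from rig import r gives the robot as it stands. The module is installed in compiled form; this text tells all that it offers. Calls block until the motion is done:
- r.goto(position, orientation): joint-space move of the TCP to a pose.
- r.line_to(position, vel=0.15, frame=None, threshold=None): straight line of the TCP; frame=None keeps the orientation; vel is the mean speed in m/s. With threshold (N) it stops when the force on the tool has changed by that much, and returns True; else False.
- r.move_j(angles): joint-space move.
- r.release() and r.gripper_close(): open the fingers fully, or close them until they stop; the grip force is fixed at half the most.
- r.sleep(seconds).
- r.inverse_kinematics(position, orientation): joint angles nearest the present ones, or None.
- r.observe(): the state.
- r.read_camera(name): name is "scene" or "top" or "wrist"; returns a dict with "frame" (420x560x3 uint8, red, green, blue), "z_map" (420x560 float32, m along the optical axis (not along the pixel's ray), 0 where there is no reading), "fx", "fy", "cx", "cy" (pixels), "camera_from_world" (4x4, takes a point from world to camera coordinates). Camera axes: x right, y down, z forward; pixel columns grow to the right and rows downward; lengths in m; the calibration is good to about 2 mm. The wrist camera is an equidistant fisheye: a pixel r from the principal point sees the ray r / f radians off the axis. A picture is of the moment at which its call begins.
A pose or a line that the arm cannot do raises r.Unreachable and nothing moves.
- r.sign_off(): hands the job in; it is judged then, once.
Trained networks look in a picture, given as the dict that the camera call returned (one of the last four; its "shot" number tells which), for a name from the list of things; names that differ only in an ending like _2 or _b are one class to them, and where a whole thing is asked for, a point or a joint stands for the part that bears it (a point fixed in the world has none). Each returns a list of dicts, best first, with "confidence" (0 to 1); they miss things now and then, are a little off and sometimes report something else, mostly with a low value. They report only what shows in the picture. A call takes as long as a camera call.
- r.find_in(name, picture): "bbox" ([left, top, right, bottom] in pixels, round what is visible of it).
- r.trace(name, picture): "region" (420x560 bool, what is visible of it) and "bbox" ([left, top, right, bottom] in pixels, round what is visible of it).
- r.pinpoint(name, picture): "at" ([column, row] in pixels: a listed point, or the origin of a listed thing).
The state is a dict: "time": time; "q": joint angles; "qd": joint speeds; "joint_efforts": joint torques, N m; "tool_pos": TCP position; "eef_rot": TCP orientation; "contact_force": force on the tool from outside, world axes, zero at the start; "wrist_torque": the same for the moment, N m; "opening": finger opening in m; "finger_force": force on a finger pad.
Only numpy, scipy, OpenCV 4.12 (cv2) and the standard library are available. Lean on these libraries where they do the work, as an engineer would, in place of code of your own. Each camera call takes 0.05 s, during which the arm holds its last target. There are 200 camera calls.

## Working session

There is one attempt and no reset: what is moved stays moved. The work goes in short steps, each a Python script; the robot and the scene stay as the last script left them, time stands still between calls to the robot, and variables do not carry over. Pictures are saved under pics/ and viewed, at most 10 in all, crops included, and the job is handed in when it is done.

```bash
mkdir -p pics
cat > h.py <<'E'
import numpy as np, cv2
from rig import r
def px2w(p,uv,z=None,depth=None):
    u,v=uv; d=np.array([(u-p["cx"])/p["fx"],(v-p["cy"])/p["fy"],1.0])
    T=np.linalg.inv(np.array(p["camera_from_world"]))
    if depth is not None: return T[:3,:3]@(d*depth)+T[:3,3]
    D=T[:3,:3]@d; o=T[:3,3]; return o+D*(z-o[2])/D[2]
def cloud(p):
    v,u=np.mgrid[:420,:560]; z=p["z_map"]
    c=np.stack([(u-p["cx"])/p["fx"]*z,(v-p["cy"])/p["fy"]*z,z],-1)
    T=np.linalg.inv(np.array(p["camera_from_world"]))
    w=c@T[:3,:3].T+T[:3,3]; w[z==0]=np.nan; return w
def save(p,n): cv2.imwrite("pics/"+n,p["frame"][:,:,::-1])
E
python3 - <<'E'
from h import *
print(r.observe())
for c in("top","scene"):
    p=r.read_camera(c); save(p,c+"0.png"); W=cloud(p)
    print(c,p["fx"],np.round(p["camera_from_world"],3).tolist())
    for n in ["jar","cap_grip","round_mark","square_mark"]:
        for d in r.pinpoint(n,p)[:2]:
            h=0.076 if n=="cap_grip" else 0
            print(n,d["confidence"],np.round(d["at"],1),px2w(p,d["at"],z=h).round(4))
    for n in ["ink_a","ink_cup","rinse_cup","pen","wash_bottle","cartridge_box"]:
        for d in r.pinpoint(n,p)[:2]: print(n,round(d["confidence"],2),px2w(p,d["at"],z=0).round(3))
E
```

```text
{'time': 0.0, 'q': array([-1.47669598e+00,  1.04670198e-01,  9.64477249e-02,  1.56388394e+00,
        4.39526193e-06,  1.35307403e+00]), 'qd': array([ 0.00092758, -0.00045652, -0.00097797, -0.00159145,  0.00020452,
       -0.0002298 ]), 'joint_efforts': array([ 1.68276474e-04, -5.56927478e+01,  5.03651655e+01,  1.66873547e-02,
       -3.35057630e-04, -9.06495359e-06]), 'tool_pos': array([ 0.18404425, -0.57075221,  0.24922748]), 'eef_rot': array([-3.14031444e+00, -2.87278990e-04,  3.11822449e-01]), 'contact_force': array([-0.48514305,  0.20034956, -0.75868464]), 'wrist_torque': array([ 0.03438689, -0.02656654,  0.03927703]), 'finger_force': 0.0, 'opening': 0.0855633413693453}
top 434.8530773676809 [[-0.024, -1.0, -0.009, 0.003], [-0.993, 0.025, -0.118, 0.582], [0.118, 0.007, -0.993, 1.022], [0.0, 0.0, 0.0, 1.0]]
jar 0.81 [193.9 231.4] [0.5369 0.2095 0.    ]
cap_grip 0.57 [194.5 226.2] [0.5434 0.1921 0.076 ]
round_mark 0.33 [299.  292.3] [ 0.381  -0.0488  0.    ]
ink_a 0.66 [0.684 0.04  0.   ]
ink_a 0.49 [ 0.764 -0.1   -0.   ]
ink_cup 0.74 [ 0.382 -0.048  0.   ]
rinse_cup 0.86 [0.609 0.346 0.   ]
pen 0.71 [ 0.568 -0.413  0.   ]
pen 0.62 [0.544 0.201 0.   ]
wash_bottle 0.96 [0.783 0.203 0.   ]
cartridge_box 0.81 [ 0.725 -0.22   0.   ]
scene 448.09361791997003 [[0.385, 0.923, 0.012, -0.209], [0.521, -0.207, -0.828, -0.245], [-0.761, 0.325, -0.561, 1.732], [0.0, 0.0, 0.0, 1.0]]
jar 0.64 [341.5 202.3] [0.5228 0.2073 0.    ]
cap_grip 0.7 [346.5 185.2] [0.5455 0.2044 0.076 ]
round_mark 0.47 [342.8 204. ] [0.5327 0.2064 0.    ]
square_mark 0.76 [235.8 228.4] [ 0.5304 -0.1406  0.    ]
ink_a 0.81 [ 0.759 -0.096  0.   ]
ink_a 0.78 [0.695 0.04  0.   ]
ink_cup 0.49 [ 0.369 -0.036  0.   ]
rinse_cup 0.7 [0.602 0.351 0.   ]
rinse_cup 0.46 [ 0.518 -0.145  0.   ]
pen 0.92 [ 0.557 -0.408  0.   ]
wash_bottle 0.74 [0.772 0.193 0.   ]
wash_bottle 0.53 [0.61  0.346 0.   ]
cartridge_box 0.62 [ 0.728 -0.223  0.   ]
```

View pics/top0.png

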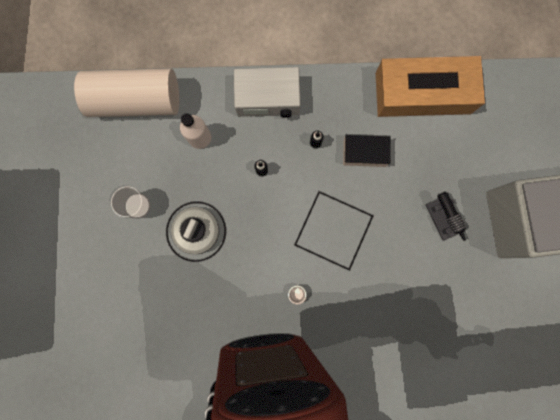

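Run:
```python
from h import *
p=r.read_camera("top"); W=cloud(p)
x,y,z=W[...,0],W[...,1],W[...,2]
near=(np.hypot(x-.535,y-.203)<.085)
for lo,hi in [(.07,.1),(.046,.066),(.03,.04),(.02,.034)]:
    m=near&(z>lo)&(z<hi); 
    if m.sum()<5: print(lo,m.sum()); continue
    P=np.stack([x[m],y[m]],1); c,s,a=cv2.minAreaRect(P.astype(np.float32)); print(lo,m.sum(),P.mean(0).round(4),np.median(z[m]).round(4),np.round(c,4),np.round(s,4),a, cv2.minEnclosingCircle(P.astype(np.float32)))
    if lo==.07:
        w,V=np.linalg.eigh(np.cov(P.T)); print("bar dir",np.degrees(np.arctan2(V[1,1],V[0,1])),np.sqrt(w*12))
# square: dark pixels at bench height
g=p["frame"].max(2); m=(np.abs(x-.53)<.13)&(np.abs(y+.14)<.13)&(g<70)&(np.abs(z)<.012)
print(m.sum(), np.percentile(g,[5,50]))
n,l,st,ce=cv2.connectedComponentsWithStats(m.astype(np.uint8))
for i in range(1,n):
    if st[i,4]>60:
        v,u=np.nonzero(l==i); Q=np.array([px2w(p,(a,b),z=0)[:2] for a,b in zip(u,v)],np.float32)
        print(st[i],cv2.minAreaRect(Q))
```

```text
0.07 134 [0.5386 0.2021] 0.0823 [0.5388 0.2032] [0.0143 0.0452] 64.10436248779297 ((0.5384191870689392, 0.20215781033039093), 0.022830018773674965)
bar dir 154.7727842695915 [0.0147936  0.04499473]
0.046 378 [0.5379 0.2006] 0.0543 [0.5391 0.2034] [0.0586 0.0601] 21.588947296142578 ((0.5392046570777893, 0.2033180445432663), 0.03106582537293434)
0.03 1030 [0.5369 0.2007] 0.0349 [0.5391 0.204 ] [0.1104 0.1101] 80.56610107421875 ((0.5384875535964966, 0.20282740890979767), 0.05655738338828087)
0.02 579 [0.5368 0.1978] 0.0314 [0.5388 0.2026] [0.1134 0.1145] 45.58604049682617 ((0.5386320948600769, 0.2036314606666565), 0.0587308295071125)
287 [ 57. 135.]
[295 192  78  78 287] ((0.5321450233459473, -0.13903459906578064), (0.14984837174415588, 0.14889976382255554), 63.96009826660156)
```

The view shows the jar at pixel (193,230) on the round mark, and the tilted empty square at (334,231). The bench between them is free, with the ink cup at (297,295). Next I check the wrist range for both grasp yaws.

Run:
```python
from h import *
for b in (154.8,-25.2):
  for pos in ([.5388,.2032,.077],[.532,-.139,.077]):
    print(b,pos)
    for d in (0,-60,-120,-150,-170,60):
        q=r.inverse_kinematics(pos,[np.pi,0,np.radians(b+d)]); print(d,None if q is None else np.round(q,2))
```

```text
154.8 [0.5388, 0.2032, 0.077]
0 [ 0.13  0.07 -0.25  1.25  0.    0.57]
-60 [ 0.13  0.07 -0.25  1.25  0.    1.62]
-120 [ 0.13  0.07 -0.25  1.25  0.    2.67]
-150 [ 0.13  0.07 -0.25  1.25  0.   -3.09]
-170 [ 0.13  0.07 -0.25  1.25  0.   -2.74]
60 [ 0.13  0.07 -0.25  1.25  0.   -0.47]
154.8 [0.532, -0.139, 0.077]
0 [-0.49 -0.01 -0.33  1.24  0.   -0.05]
-60 [-0.49 -0.01 -0.33  1.24  0.    0.99]
-120 [-0.49 -0.01 -0.33  1.24  0.    2.04]
-150 [-0.49 -0.01 -0.33  1.24  0.    2.56]
-170 [-0.49 -0.01 -0.33  1.24  0.    2.91]
60 [-0.49 -0.01 -0.33  1.24  0.   -1.1 ]
-25.2 [0.5388, 0.2032, 0.077]
0 [ 0.13  0.07 -0.25  1.25  0.   -2.57]
-60 [ 0.13  0.07 -0.25  1.25  0.   -1.52]
-120 [ 0.13  0.07 -0.25  1.25  0.   -0.47]
-150 [ 0.13  0.07 -0.25  1.25  0.    0.05]
-170 [ 0.13  0.07 -0.25  1.25  0.    0.4 ]
60 [ 0.13  0.07 -0.25  1.25  0.    2.67]
-25.2 [0.532, -0.139, 0.077]
0 [-0.49 -0.01 -0.33  1.24  0.    3.09]
-60 [-0.49 -0.01 -0.33  1.24  0.   -2.15]
-120 [-0.49 -0.01 -0.33  1.24  0.   -1.1 ]
-150 [-0.49 -0.01 -0.33  1.24  0.   -0.58]
-170 [-0.49 -0.01 -0.33  1.24  0.   -0.23]
60 [-0.49 -0.01 -0.33  1.24  0.    2.04]
```

Run:
```python
from h import *
y=np.radians(154.8); o=[np.pi,0,y]
r.goto([.5388,.2032,.20],o)
r.line_to([.5388,.2032,.077],vel=.08,threshold=8)
s=r.observe(); print(s["time"],s["tool_pos"],s["contact_force"])
r.gripper_close(); r.sleep(.2)
s=r.observe(); print(s["time"],s["tool_pos"],s["eef_rot"],s["contact_force"],s["wrist_torque"],s["opening"],s["finger_force"],s["q"].round(2))
p=r.read_camera("scene"); cv2.imwrite("pics/g.png",cv2.resize(p["frame"][100:270,250:450,::-1],None,fx=3,fy=3))
```

```text
5.8333 [0.53915632 0.20325374 0.07756043] [0.1881617  0.43013691 1.51242307]
6.6833 [0.53901777 0.20326565 0.07732281] [3.14122753e+00 4.20391975e-04 2.70177012e+00] [-0.29405517  1.26852328  4.09118245] [ 0.15741255  0.17410481 -0.00354409] 0.01253280476269467 59.51057195663452 [ 0.13  0.07 -0.25  1.25  0.    0.57]
```

View pics/g.png

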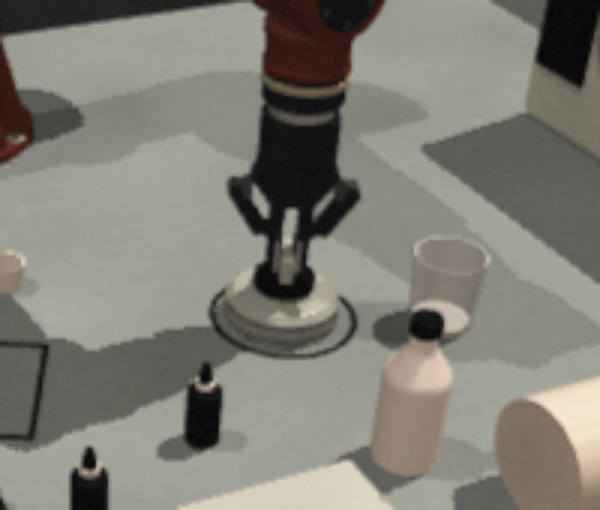

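The fingers hold the bar at crop pixel (288,265), and the jar is upright on its mark. Now the slide.

Run:
```python
from h import *
r.line_to([.535,.03,.0765],vel=.07)
s=r.observe(); print(s["time"],s["tool_pos"],s["eef_rot"],s["contact_force"],s["wrist_torque"],s["opening"])
r.line_to([.5321,-.139,.0765],vel=.07); r.sleep(.3)
s=r.observe(); print(s["time"],s["tool_pos"],s["eef_rot"],s["contact_force"],s["wrist_torque"],s["opening"],s["q"].round(3))
p=r.read_camera("scene"); cv2.imwrite("pics/s.png",cv2.resize(p["frame"][120:290,150:350,::-1],None,fx=3,fy=3))
```

```text
9.3583 [0.53554307 0.03079761 0.07727354] [3.13937880e+00 6.26833822e-04 2.70241094e+00] [-0.16476357  6.58188976  9.18944827] [ 1.32085632 -0.02074083 -0.01850789] 0.012808397471159748
12.225 [ 0.5325353  -0.13811787  0.07725636] [3.13960734e+00 4.04006378e-04 2.70256979e+00] [ 0.65331865  7.00168562 10.67141613] [ 1.47516676 -0.04974403 -0.02711108] 0.012982048738596253 [-0.493 -0.005 -0.33   1.245  0.002 -0.054]
```

View pics/s.png

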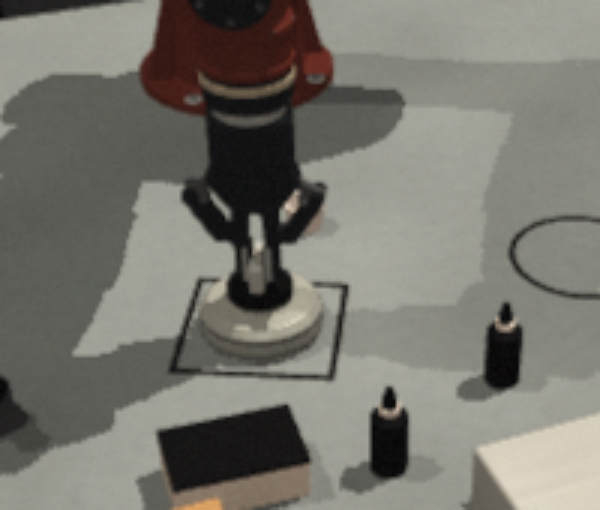

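The jar stands inside the square: jar at crop pixel (262,318), outline x 172–347, y 280–378. Now I screw the cap down while watching wrist torque.

Run:
```python
from h import *
q0=np.array(r.inverse_kinematics([.5321,-.139,.0765],[np.pi,0,np.radians(154.8)])); print(q0.round(3))
def st(d):
    s=r.observe(); print(round(d,2),round(s["time"],2),s["eef_rot"][2].round(4),s["wrist_torque"].round(3),s["contact_force"].round(1),s["tool_pos"].round(4)); return s["wrist_torque"][2]
def to(d): r.move_j(q0+[0,0,0,0,0,d]); r.sleep(.08); return st(d)
to(.3);to(.6);base=to(.9); d=.9
while d<2.9:
    d+=.1; t=to(d)
    if abs(t-base)>.06: break
```

```text
[-0.493 -0.004 -0.331  1.244  0.    -0.054]
0.3 12.75 2.4023 [ 1.324  0.105 -0.078] [-0.   6.  10.1] [ 0.5324 -0.1383  0.0772]
0.6 13.22 2.1023 [ 1.208  0.31  -0.063] [-1.5  5.1 11.5] [ 0.5323 -0.1384  0.0772]
0.9 13.7 1.8022 [ 1.119  0.581 -0.03 ] [-2.1  5.5 12.4] [ 0.5321 -0.1385  0.0773]
1.0 14.03 1.7021 [ 1.113  0.642 -0.019] [-2.8  5.  11.6] [ 0.532  -0.1385  0.0772]
1.1 14.37 1.6021 [ 1.097  0.743 -0.082] [-3.2  5.  11.5] [ 0.532  -0.1385  0.0773]
1.2 14.7 1.5021 [ 1.115  0.763 -0.048] [-4.3  5.2 12.5] [ 0.5319 -0.1385  0.0772]
1.3 15.03 1.4021 [ 1.1    0.951 -0.06 ] [-3.7  4.  12.2] [ 0.5319 -0.1385  0.0772]
1.4 15.37 1.3021 [ 1.138  1.036 -0.003] [-5.   5.7 12.6] [ 0.5318 -0.1385  0.0773]
1.5 15.7 1.202 [ 0.833  0.6   -0.068] [-3.   3.3 10.6] [ 0.5321 -0.1388  0.0773]
1.6 16.03 1.1018 [ 0.406  0.254 -0.045] [-0.9  2.2 10.3] [ 0.5324 -0.1391  0.0773]
1.7 16.37 1.0016 [ 0.235  0.139 -0.048] [0.3 0.6 8.6] [ 0.5325 -0.1393  0.0773]
1.8 16.7 0.9016 [ 0.21   0.074 -0.055] [-0.2  0.6  8.6] [ 0.5325 -0.1394  0.0773]
1.9 17.03 0.8015 [ 0.157  0.031 -0.058] [0.3 1.3 7.5] [ 0.5325 -0.1395  0.0773]
2.0 17.37 0.7015 [0.122 0.022 0.038] [0.5 1.1 7.4] [ 0.5326 -0.1395  0.0773]
```

Run:
```python
from h import *
q0=np.array(r.inverse_kinematics([.5321,-.139,.0765],[np.pi,0,np.radians(154.8)])); q0[5]=-.054
def to(d):
    r.move_j(q0+[0,0,0,0,0,d]); T=[]
    for _ in range(6):
        r.sleep(.04); s=r.observe(); T.append(s["wrist_torque"])
    print(round(d,2),round(s["time"],2),s["eef_rot"][2].round(4),np.mean(T,0).round(3),s["contact_force"].round(1),s["tool_pos"].round(4),s["joint_efforts"][5].round(3),s["opening"].round(4))
for d in (2.1,2.2,2.3,2.4,2.55): to(d)
```

```text
Traceback (most recent call last):
AttributeError: 'float' object has no attribute 'round'
```

```bash
cat >> h.py <<'E'
Q0=np.array([-0.4931,-0.004,-0.331,1.244,0,-0.054])
def to(d,q0):
    r.move_j(q0+np.array([0,0,0,0,0,d])); T=[]
    for _ in range(6):
        r.sleep(.04); s=r.observe(); T.append(s["wrist_torque"])
    print(round(d,2),"t=%.2f"%s["time"],np.round(s["eef_rot"][2],4),np.mean(T,0).round(3),np.round(s["contact_force"],1),np.round(s["tool_pos"],4),np.round(s["joint_efforts"][5],3),np.round(s["opening"],4))
E
python3 - <<'E'
from h import *
q0=np.array(r.inverse_kinematics([.5321,-.139,.0765],[np.pi,0,np.radians(154.8)])); q0[5]=-.054; print(q0.round(4))
for d in (2.2,2.3,2.4,2.55): to(d,q0)
E
```

```text
[-0.4934 -0.0044 -0.3311  1.244   0.     -0.054 ]
2.2 t=18.37 0.502 [ 0.099  0.009 -0.04 ] [0.  0.2 7.3] [ 0.5326 -0.1395  0.0773] -0.035 0.013
2.3 t=18.87 0.402 [ 0.083  0.017 -0.043] [0.1 0.1 8.5] [ 0.5326 -0.1395  0.0773] -0.035 0.0128
2.4 t=19.37 0.302 [ 0.126  0.025 -0.025] [0.2 0.8 8.2] [ 0.5326 -0.1395  0.0773] -0.035 0.0126
2.55 t=19.88 0.152 [ 0.065  0.013 -0.035] [-0.2  0.3  8.5] [ 0.5326 -0.1395  0.0773] -0.035 0.0128
```

Run:
```python
from h import *
q0=np.array(r.inverse_kinematics([.5321,-.139,.0765],[np.pi,0,np.radians(154.8)])); q0[5]=-.054
def go(d):
    r.move_j(q0+np.array([0,0,0,0,0,d])); a=r.observe(); r.sleep(.1); b=r.observe()
    print(round(d,2),"%.2f"%b["time"],*[np.round([s["joint_efforts"][5],s["wrist_torque"][2],s["eef_rot"][2],s["qd"][5]],4) for s in(a,b)],np.round(b["contact_force"],1))
for d in (2.6,2.65,2.6,2.55,2.45,2.35,2.45,2.55,2.65,2.7,2.75): go(d)
```

```text
2.6 20.23 [ 0.252   0.0274  0.1019 -0.0087] [ 0.0733  0.0655  0.1022 -0.0005] [-0.4  0.3  7.5]
2.65 20.58 [ 0.2902  0.1336  0.052  -0.0075] [ 0.1109  0.0824  0.0522 -0.0015] [ 0.5 -0.6  8.7]
2.6 20.93 [-0.154   0.0527  0.1024  0.0111] [0.024  0.0707 0.1022 0.0021] [-0.   0.2  7.1]
2.55 21.28 [-0.1539 -0.0033  0.1524  0.0093] [ 0.0239 -0.0209  0.1521 -0.0004] [ 0.2 -1.1  6.8]
2.45 21.63 [-0.3457  0.0397  0.2527  0.0201] [0.0125 0.0055 0.252  0.0019] [-0.1  0.   8.1]
2.35 21.98 [-0.3459  0.0376  0.3527  0.0202] [ 1.22e-02  7.52e-02  3.52e-01 -1.00e-04] [ 1.3 -0.6  6.9]
2.45 22.33 [ 0.3449 -0.0437  0.2512 -0.0188] [-0.013  -0.0224  0.2519  0.0004] [ 0.1 -0.   7.6]
2.55 22.68 [ 0.3454 -0.0316  0.1513 -0.0202] [-0.0128 -0.0596  0.1519 -0.0005] [-0.6 -0.2  7.9]
2.65 23.03 [ 0.3282 -0.0633  0.0514 -0.0197] [-0.014  -0.0307  0.052  -0.0018] [0.2 0.4 8.5]
2.7 23.38 [ 0.257   0.1026  0.0019 -0.0079] [0.0784 0.1076 0.0022 0.0002] [ 0.7 -0.6  7. ]
2.75 23.73 [ 0.2898  0.1528 -0.0481 -0.0098] [ 0.1105  0.1258 -0.0478 -0.0011] [ 0.5 -0.4  7.9]
```

The cap is clearly bottomed: wrist torque rises to about 0.12 N m only beyond the previous furthest angle, and turning back from there is free. Now I back it off a quarter turn.

Run:
```python
from h import *
q0=np.array(r.inverse_kinematics([.5321,-.139,.0765],[np.pi,0,np.radians(154.8)])); q0[5]=-.054
for k in (.3,.6,.9,1.2,1.5,1.575): to(2.75-k,q0)
s=r.observe(); print(s["finger_force"],s["opening"],s["eef_rot"])
p=r.read_camera("top"); cv2.imwrite("pics/f.png",cv2.resize(p["frame"][100:310,100:500,::-1],None,fx=2,fy=2))
p=r.read_camera("scene"); cv2.imwrite("pics/f2.png",cv2.resize(p["frame"][120:290,150:350,::-1],None,fx=3,fy=3))
```

```text
2.45 t=24.38 0.252 [-0.099  0.02   0.015] [-0.1 -1.7  8.6] [ 0.5326 -0.1396  0.0773] 0.034 0.0127
2.15 t=25.02 0.5519 [-0.289 -0.071  0.027] [ 0.1 -1.2  7.7] [ 0.5327 -0.1398  0.0773] 0.034 0.0132
1.85 t=25.66 0.8518 [-0.445 -0.23   0.026] [ 1.1 -3.3  6.3] [ 0.5328 -0.14    0.0773] 0.033 0.0129
1.55 t=26.30 1.1518 [-0.561 -0.412  0.026] [ 2.7 -2.8  5.2] [ 0.533  -0.1401  0.0773] 0.032 0.013
1.25 t=26.94 1.4473 [-0.844 -0.793  0.018] [ 3.9 -3.5  5.1] [ 0.5331 -0.1401  0.0773] 0.031 0.0128
1.18 t=27.44 1.5223 [-0.793 -0.797  0.037] [ 3.6 -3.2  5.5] [ 0.5331 -0.1401  0.0773] 0.032 0.0126
59.73134100437164 0.012585334025122498 [3.13919387e+00 2.08290208e-03 1.52233187e+00]
```

View pics/f.png

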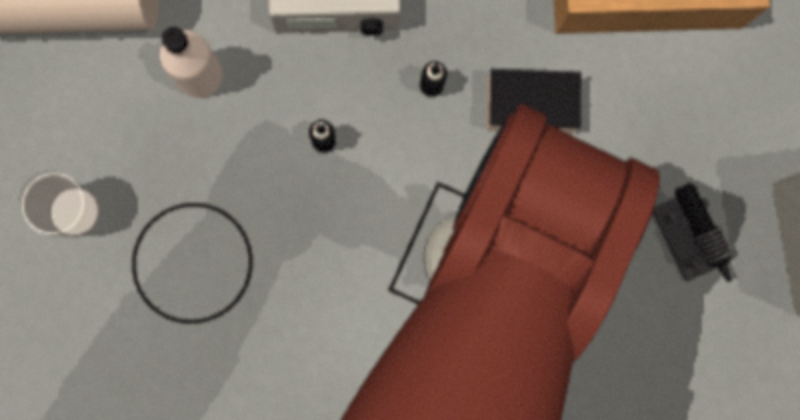

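View pics/f2.png

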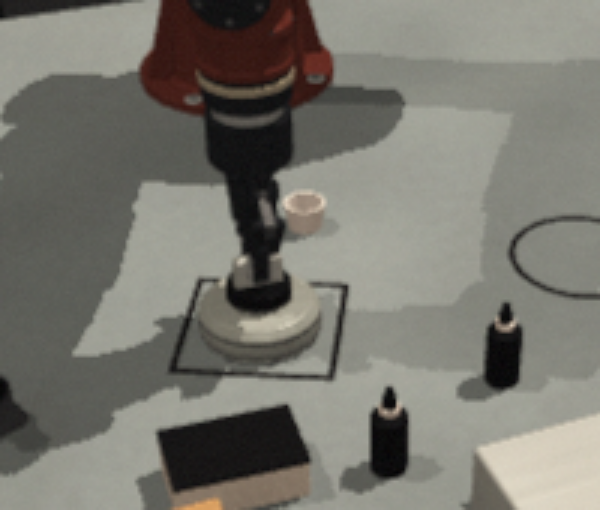

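The jar is still inside the square and the bystanders are where they were. The lateral force built up during the back-off, so the jar may have turned along. I'll check by screwing back to the stop: contact should come at about 2.75.

Run:
```python
from h import *
q0=np.array(r.inverse_kinematics([.5321,-.139,.0765],[np.pi,0,np.radians(154.8)])); q0[5]=-.054
def go(d):
    r.move_j(q0+np.array([0,0,0,0,0,d])); r.sleep(.1); W=[]
    for _ in range(4): r.sleep(.02); b=r.observe(); W.append(b["wrist_torque"][2])
    print(round(d,2),"%.2f"%b["time"],np.round([b["joint_efforts"][5],np.mean(W),b["eef_rot"][2]],4),np.round(b["contact_force"],1)); return b["joint_efforts"][5]
for d in (1.6,2.0,2.4,2.55,2.6,2.65,2.7,2.75,2.8): 
    if go(d)>.06: break
```

```text
1.6 28.20 [-0.0366  0.0061  1.0972] [ 3.2 -2.7  6.4]
2.0 28.83 [-0.0357 -0.0348  0.6973] [ 1.5 -3.1  7.2]
2.4 29.47 [-0.0348 -0.0415  0.2974] [-0.1 -2.   7.7]
2.55 29.90 [-0.0324 -0.019   0.1475] [ 0.6 -0.9  8.4]
2.6 30.32 [-0.0343 -0.0057  0.0975] [-0.3 -0.4  8.2]
2.65 30.73 [-0.0342 -0.0656  0.0475] [ 0.3 -0.8  8.8]
2.7 31.15 [-0.0341 -0.049  -0.0025] [ 0.8 -0.5  8.7]
2.75 31.57 [ 0.0977  0.0943 -0.0523] [ 1.1 -0.1  8.5]
```

Contact came back between 2.70 and 2.75 as expected, so the quarter turn holds. I repeat it and hand in.

Run:
```python
from h import *
q0=np.array(r.inverse_kinematics([.5321,-.139,.0765],[np.pi,0,np.radians(154.8)])); q0[5]=-.054
for k in (.3,.6,.9,1.2,1.5,1.574): to(2.75-k,q0)
s=r.observe(); print(s["finger_force"],s["opening"],s["eef_rot"],s["time"])
print(r.sign_off())
```

```text
2.45 t=32.21 0.2475 [-0.249 -0.094  0.038] [ 0.2 -0.9  7.9] [ 0.5325 -0.1396  0.0773] 0.034 0.013
2.15 t=32.85 0.5474 [-0.446 -0.15   0.03 ] [ 1.5 -2.4  8.2] [ 0.5326 -0.1398  0.0773] 0.033 0.0132
1.85 t=33.49 0.8474 [-0.601 -0.309  0.049] [ 2.9 -2.9  7. ] [ 0.5327 -0.1399  0.0773] 0.032 0.0127
1.55 t=34.13 1.1473 [-0.711 -0.5    0.032] [ 3.9 -4.   6.1] [ 0.5329 -0.1401  0.0773] 0.032 0.0129
1.25 t=34.77 1.4473 [-0.759 -0.729  0.032] [ 3.5 -4.   4.9] [ 0.533  -0.1401  0.0773] 0.032 0.0128
1.18 t=35.27 1.5213 [-0.761 -0.805  0.008] [ 4.6 -3.4  4.6] [ 0.5331 -0.1401  0.0773] 0.032 0.0125
59.744330048561096 0.012544455313661038 [3.13922943e+00 2.06453176e-03 1.52132656e+00] 35.275
the job is handed in; nothing more can be done
None
```

The job is handed in at 35.3 s: the jar stands inside the square mark, its cap was screwed to the stop and backed off 1.574 rad (a quarter turn), the finger bar is still gripped at about 60 N, and the camera views showed the bystanders undisturbed.

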